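Screw the loose blue lid home on the kitchen canister

ROBOT

A 6-joint arm with a two-finger parallel gripper is mounted at the origin on the work surface. World frame = base frame: x ahead of the robot, y to its left, z up, the work surface at z = 0. Lengths are in m, angles in rad, forces in N, time in s.
With the tool pointing down it reaches from about 0.25 to 0.775 m from the base axis. Payload 4 kg.
Tool frame: the origin (TCP) lies midway between the tips of the shut fingers; the grasp point (between the pads) lies 19 mm behind it; y points along the fingers, x is the direction in which the jaws open and shut, and the axes are right-handed (so a half turn about y gives the same grasp; the last joint's range is limited). The gripper opens to 94 mm and grips with 3 to 60 N. Pads are 16 mm wide; open, the fingers measure 119 mm over their backs; the gripper's body (75 mm by 177 mm) begins 78 mm behind the grasp point.
Start: joints at [-1.369, 0.087, 1.371, -0, 1.684, -0.103], TCP at [0.165, -0.525, 0.184] pointing down, gripper open.
Joint ranges: [-3.1, 3.1], [-0.76, 2.03], [0.27, 2.55], [-1.08, 4.22], [0.17, 2.65], [-2.57, 2.57]. Speed limits (rad/s): [2.79, 2.79, 3.14, 3.14, 3.14, 3.14].

INTERFACE

Orientations are given as [roll, pitch, yaw] about the fixed x, y, z axes, in that order (R = Rz(yaw) Ry(pitch) Rx(roll)).
In Python, from bench import robot, snapshot, camera_info, ticket gives the robot as it stands.
- The arm moves only by the shell command python3 -m creep 'ROWS'. ROWS is JSON, a list of rows, each an object with "slide": the shift along the tool's x, y, z in mm, a list of three; "roll": the turn about the tool's y in degrees; "grip": the closure, from 0 (fully open) to 1 (shut). In form: [{"slide": [x, y, z], "roll": roll, "grip": grip}, ...]. A call has 1 to 20 rows; each row is the pose to reach, as a shift and turn from the pose commanded when the call began, along the tool's axes at that moment; what a row does not reach only later rows make up. A row lasts 1/12 s, in which the tool goes at most 41.7 mm and 7.16 degrees, less where a joint would pass 70% of its speed; a pose out of reach is approached as far as the arm can. A call with a gripper value outside its range is refused whole. The fingers move at their own pace and stop on an object; the grip force is fixed at half the most. Time passes only in rows, so rows that repeat a pose let the fingers close. It gives the time, the measured TCP pose, the force and the opening at its end, in the units of the state.
- robot.get_obs(): the state, without advancing time (a new reading comes with each control period).
- snapshot(name): name is "scene" or "top" or "wrist"; returns the picture (384x512x3 uint8, red, green, blue); there is no depth.
- camera_info(name): a dict with "fx", "fy", "cx", "cy" (pixels), "dist" ([k1, k2, p1, p2, k3] as OpenCV has them; the pictures are not rectified), "cam_to_world" (4x4, takes a point from camera to world coordinates). Camera axes: x right, y down, z forward; pixel columns grow to the right and rows downward; lengths in m; the calibration is good to about 2 mm. A picture is of the moment at which its call begins: read the wrist's pose just before it. camera_info takes no time and is no camera call; for the wrist camera it gives the pose at the moment of the call.
- ticket.close_job(): hands the job in, once; it reports no verdict.
The state is a dict: "time": time; "joint_positions": joint angles; "qvel": joint speeds; "joint_torque": joint torques, N m; "tool_pos": TCP position; "ee_rot": TCP orientation; "wrist_force": force on the tool from outside, world axes, zero at the start; "wrist_torque": the same for the moment, N m; "width": finger opening in m.
Only numpy, scipy, OpenCV 4.12 (cv2) and the standard library are available. Lean on these libraries where they do the work, as an engineer would, in place of code of your own. Each camera call takes 0.05 s, during which the arm holds its last target.

TASK

The blue lid has only been laid on its canister and rests on top of the thread. Without lifting it off, turn it backwards (anticlockwise seen from above) until the thread drops into place, then screw it down clockwise until it is fully home, with the white end of its bar at the red mark, and let go. Leave the canisters with the yellow and green lids alone.

Things in the scene. Friction and masses are not known exactly. Their poses are not given: they have to be found in the camera images.
- lid_bar (a point): Blue screw lid, 92 mm wide, 29 mm high, 0.12 kg, with an upright bar on top, 62 mm long, 18 thick, 44 tall, one end white. Point: centre of the bar, 22 mm over the lid's flat top; x along the bar to the white end, z up. Height over the table: 167 mm at the start, 156 once dropped in, 153 home. It turns easily and drops by its own weight unless gripped tight (then ease the grip or lower it).
- canister: White canister, 120 mm wide, shoulder 100 mm high, fixed in a wooden foot. Origin: underside centre. Red mark on the shoulder along +x, black mark 80 deg anticlockwise. Lid x against this x, anticlockwise +: starts +0.3 to +0.7 rad on a level crest; drops 10 mm at +1.1 to +1.8 (best 1.4, white end at the black mark), rib past 1.8; clockwise it sinks the last 3.5 mm from +1.0 to +0.2, stop at 0.
- yellow_canister: Bystander: a full canister with its yellow lid already shut, same kind (120 mm wide, 175 mm tall with the lid's bar, 0.9 kg), standing loose on the table. Origin: centre of its underside, z up.
- green_canister: Bystander: a full canister with its green lid already shut, same kind (120 mm wide, 175 mm tall with the lid's bar, 0.9 kg), standing loose on the table. Origin: centre of its underside, z up.
Mind the look-alikes: they are no part of the job. Of the things shaped like the part that bears lid_bar, the blue one is meant.

How it is judged:
By the outcome, as a careful person would: the job done as asked, in the order asked, and still so for the second after the job is handed in, with the robot touching nothing.
It also fails if it takes over 35 s, if anything falls off the work surface, if the arm or the gripper's body presses on something with over 40 N, if the wrist force passes 120 N, or if a joint passes its speed limit or range.

## Working session

There is one attempt and no reset: what is moved stays moved. The work goes in short steps, Python scripts to look and compute and a shell command to move; the robot and the scene stay as the last step left them, time stands still between calls to the robot, and variables do not carry over. Pictures are saved under pics/ and viewed, and the job is handed in when it is done.

```bash
mkdir -p pics; ls; python3 - <<'E'
from bench import robot, snapshot, camera_info
import cv2, numpy as np
o=robot.get_obs(); print({k:np.round(v,3).tolist() for k,v in o.items()})
for n in ["scene","top","wrist"]:
    c=camera_info(n); print(n,{k:np.round(v,4).tolist() for k,v in c.items()})
    im=snapshot(n); cv2.imwrite(f"pics/{n}0.png",im[:,:,::-1])
E
```

```text
pics
{'time': 0.0, 'joint_positions': [-1.369, 0.088, 1.372, -0.0, 1.684, -0.103], 'qvel': [0.0, -0.0, 0.0, 0.002, 0.003, -0.001], 'joint_torque': [-0.001, -34.018, -30.243, 0.072, 0.033, -0.0], 'tool_pos': [0.165, -0.524, 0.183], 'ee_rot': [-1.571, 0.002, -1.266], 'wrist_force': [-0.73, -0.025, 0.341], 'wrist_torque': [0.009, -0.014, 0.004], 'width': 0.094}
scene {'fx': 452.7669, 'fy': 452.7669, 'cx': 251.2196, 'cy': 200.8443, 'dist': [-0.0867, 0.0, 0.0, 0.0, 0.0], 'cam_to_world': [[0.109, 0.6457, -0.7557, 1.325], [0.994, -0.0745, 0.0798, -0.0193], [-0.0048, -0.7599, -0.65, 0.8685], [0.0, 0.0, 0.0, 1.0]]}
top {'fx': 383.0861, 'fy': 383.0861, 'cx': 256.698, 'cy': 189.8067, 'dist': [0.0067, 0.0, 0.0, 0.0, 0.0], 'cam_to_world': [[-0.0187, -0.989, 0.1467, 0.3201], [-0.9998, 0.0199, 0.0066, 0.0908], [-0.0094, -0.1466, -0.9892, 1.1587], [0.0, 0.0, 0.0, 1.0]]}
wrist {'fx': 291.252, 'fy': 291.252, 'cx': 257.5604, 'cy': 196.1174, 'dist': [-0.0496, 0.0, 0.0, 0.0, 0.0], 'cam_to_world': [[0.2991, -0.9264, -0.2288, 0.2311], [-0.9542, -0.2909, -0.0697, -0.504], [-0.002, 0.2391, -0.971, 0.3839], [0.0, 0.0, 0.0, 1.0]]}
```

View pics/scene0.png

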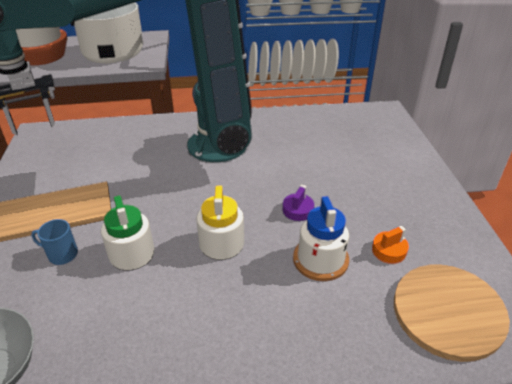

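View pics/top0.png

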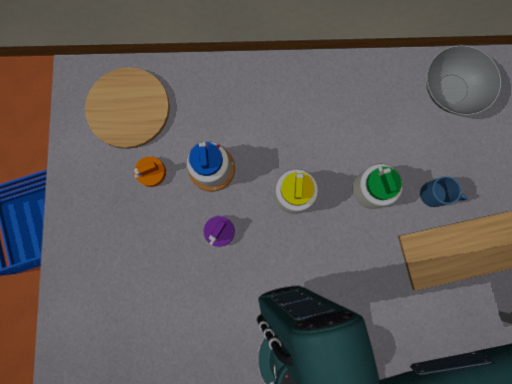

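View pics/wrist0.png

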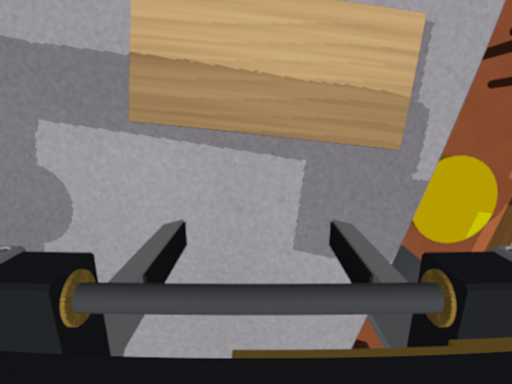

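The scene picture shows blue at (323,240), yellow at (221,225) and green at (128,235). The top picture has blue at (206,163). The wrist camera doesn't see the blue lid yet. I'll zoom in on it.

```bash
python3 - <<'E'
import cv2, numpy as np
a=cv2.imread('pics/scene0.png')[185:285,280:370]; b=cv2.imread('pics/top0.png')[130:200,175:245]
a=cv2.resize(a,(540,600),interpolation=0)[:,:]; b=cv2.resize(b,(560,560),interpolation=0)
cv2.imwrite('pics/zs.png',a);cv2.imwrite('pics/zt.png',b)
E
```

```text
(no output)
```

View pics/zs.png

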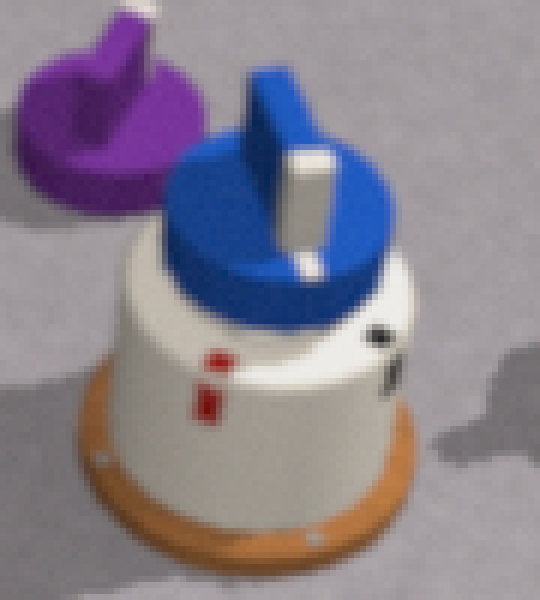

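View pics/zt.png

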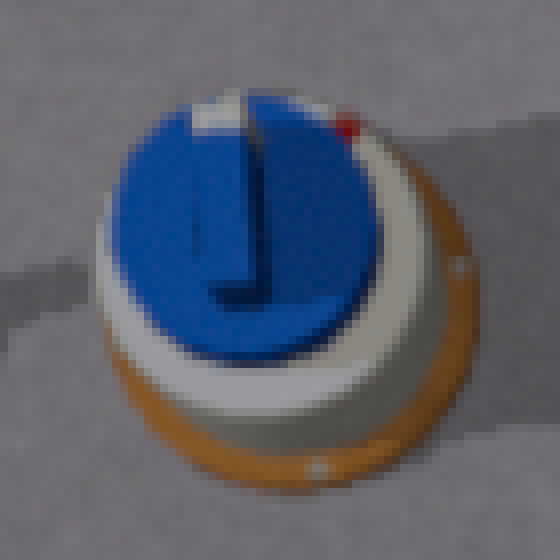

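```bash
cat > h.py <<'E'
import numpy as np, cv2
from bench import camera_info
def ray(c,px):
    K=np.array([[c['fx'],0,c['cx']],[0,c['fy'],c['cy']],[0,0,1]])
    u=cv2.undistortPoints(np.array([[px]],float),K,np.array(c['dist']))[0,0]
    T=np.array(c['cam_to_world']); d=T[:3,:3]@np.array([u[0],u[1],1]); return T[:3,3],d/np.linalg.norm(d)
def tri(rs):
    A=sum(np.eye(3)-np.outer(d,d) for o,d in rs); b=sum((np.eye(3)-np.outer(d,d))@o for o,d in rs)
    p=np.linalg.solve(A,b); return p,[np.linalg.norm((np.eye(3)-np.outer(d,d))@(p-o)) for o,d in rs]
def plane(r,z): o,d=r; return o+d*(z-o[2])/d[2]
E
python3 - <<'E'
from h import *
np.set_printoptions(precision=4,suppress=True)
S,T=camera_info('scene'),camera_info('top')
s=lambda x,y:ray(S,(280+x/6-.5,185+y/6-.5)); t=lambda x,y:ray(T,(175+x/8-.5,130+y/8-.5))
w,e=tri([s(311,151),t(217,101)]); print('white top',w,e)
b,e2=tri([s(271,68),t(222,287)]); print('blue top',b,e2)
print('mid',(w+b)/2,'len',np.linalg.norm(w-b),'yaw',np.arctan2(*(w-b)[1::-1]))
for z in (.189,): 
  for r in (t(217,101),t(222,287),s(311,151),s(271,68)): print(z,plane(r,z))
r,e=tri([s(220,361),t(347,128)]);print('red',r,e)
print('red z.1',plane(s(220,361),.1),plane(t(347,128),.1)); print('black z.1',plane(s(379,336),.1))
# canister bottom ellipse: blue lid ellipse in top
for n,o in (('scene',(280,185,90,100)),('top',(175,130,70,70))):
    im=cv2.imread(f'pics/{n}0.png'); hsv=cv2.cvtColor(im,cv2.COLOR_BGR2HSV)
    m=cv2.inRange(hsv,(8,120,60),(18,255,255)); mm=np.zeros_like(m); mm[o[1]:o[1]+o[3],o[0]:o[0]+o[2]]=m[o[1]:o[1]+o[3],o[0]:o[0]+o[2]]
    ys,xs=np.nonzero(mm); print(n,xs.min(),xs.max(),ys.min(),ys.max())
E
```

```text
white top [0.5914 0.2384 0.1937] [np.float64(0.0004967424772257536), np.float64(0.0004967424772256821)]
blue top [0.5317 0.238  0.1846] [np.float64(0.0005435639533376824), np.float64(0.0005435639533376887)]
mid [0.5616 0.2382 0.1892] len 0.060387208824370125 yaw 0.00553210348815814
0.189 [0.5926 0.2386 0.189 ]
0.189 [0.5307 0.2368 0.189 ]
0.189 [0.5862 0.2407 0.189 ]
0.189 [0.5367 0.237  0.189 ]
red [0.6069 0.2075 0.1006] [np.float64(0.0016723661744853192), np.float64(0.0016723661744853045)]
red z.1 [0.6064 0.2093 0.1   ] [0.6068 0.2059 0.1   ]
black z.1 [0.6004 0.275  0.1   ]
scene 294 348 246 280
top 189 234 152 190
```

Bar centre ≈ (0.5615, 0.238), top at 0.189, which matches the 167+22 mm in the text. Bar yaw is about 0, red mark about −0.6 and black about +0.76. Next I'll go high over the lid with the jaws across the bar. Jaw yaw of bar+90° keeps joint 6 inside its range.

```bash
python3 -m creep '[{"slide":[0,-60,0],"roll":0,"grip":0},{"slide":[0,-100,0],"roll":0,"grip":0},{"slide":[0,-120,0],"roll":0,"grip":0},{"slide":[-100,-120,100],"roll":-25,"grip":0},{"slide":[-200,-120,200],"roll":-50,"grip":0},{"slide":[-300,-120,300],"roll":-80,"grip":0},{"slide":[-300,-120,300],"roll":-80,"grip":0},{"slide":[-300,-120,300],"roll":-80,"grip":0},{"slide":[-300,-120,300],"roll":-80,"grip":0},{"slide":[-400,-120,400],"roll":-110,"grip":0},{"slide":[-400,-120,400],"roll":-110,"grip":0},{"slide":[-400,-120,400],"roll":-110,"grip":0},{"slide":[-500,-120,500],"roll":-140,"grip":0},{"slide":[-500,-120,500],"roll":-140,"grip":0},{"slide":[-500,-120,500],"roll":-140,"grip":0},{"slide":[-500,-120,500],"roll":-140,"grip":0}]'
```

```text
time: 1.48
tool_pos: [0.4157, -0.0422, 0.3044]
ee_rot: [-1.571, -0.0, 0.365]
wrist_force: [0.3, -0.7, -0.2]
width: 0.0939
```

```bash
python3 -m creep '[{"slide":[80,0,70],"roll":-25,"grip":0},{"slide":[80,0,70],"roll":-25,"grip":0},{"slide":[80,0,70],"roll":-25,"grip":0},{"slide":[160,0,140],"roll":-48,"grip":0},{"slide":[160,0,140],"roll":-48,"grip":0},{"slide":[160,0,140],"roll":-48,"grip":0},{"slide":[230,0,205],"roll":-70,"grip":0},{"slide":[230,0,205],"roll":-70,"grip":0},{"slide":[230,0,205],"roll":-70,"grip":0},{"slide":[230,0,205],"roll":-70,"grip":0},{"slide":[230,0,205],"roll":-70,"grip":0},{"slide":[230,0,205],"roll":-70,"grip":0}]'
python3 - <<'E'
from bench import *
import cv2,pickle
o=robot.get_obs(); print(o['tool_pos'],o['ee_rot'],o['joint_positions'])
pickle.dump(camera_info('wrist'),open('w1.pkl','wb')); cv2.imwrite('pics/w1.png',snapshot('wrist')[:,:,::-1])
E
```

```text
time: 2.48
tool_pos: [0.5587, 0.2285, 0.3037]
ee_rot: [-1.57, 0.001, 1.578]
wrist_force: [-0.2, -0.1, -0.0]
width: 0.0941
[0.55868726 0.22846008 0.30374011] [-1.56971285e+00  5.80804438e-04  1.57844258e+00] [ 2.94420263e-01  2.21532278e-01  9.83248620e-01 -2.68515746e-04
  1.93801526e+00 -1.28411826e+00]
```

View pics/w1.png

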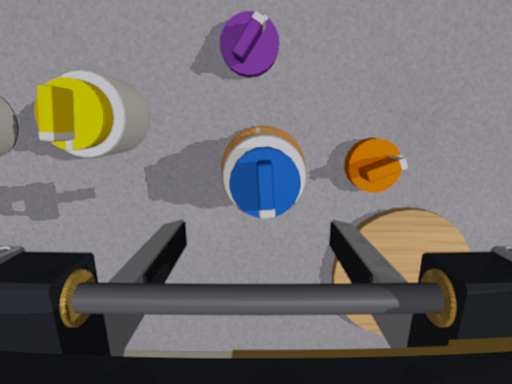

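The wrist picture shows the blue lid near (265,182). Its bar runs from (264,162) to the white end at (267,212), pointing image-down. Now I'll cross-check this against the other views.

```bash
python3 - <<'E'
from h import *
import pickle
np.set_printoptions(precision=4,suppress=True)
W=pickle.load(open('w1.pkl','rb')); im=cv2.imread('pics/w1.png')
cv2.imwrite('pics/w1z.png',cv2.resize(im[115:235,205:325],(600,600),interpolation=0))
hsv=cv2.cvtColor(im,cv2.COLOR_BGR2HSV); m=cv2.inRange(hsv,(105,120,40),(125,255,255)); 
c=max(cv2.findContours(m,0,2)[0],key=cv2.contourArea); print(cv2.fitEllipse(c))
e=cv2.fitEllipse(c)[0]; print('lid centre z.14',plane(ray(W,e),.14))
E
```

```text
((264.471923828125, 181.87655639648438), (68.60272216796875, 69.83381652832031), 76.70536041259766)
lid centre z.14 [0.5605 0.2369 0.14  ]
```

View pics/w1z.png

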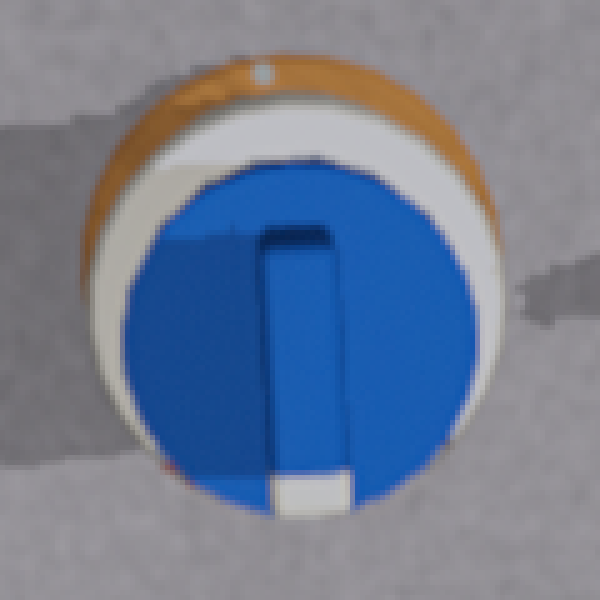

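```bash
python3 - <<'E'
from h import *
import pickle
np.set_printoptions(precision=4,suppress=True)
W=pickle.load(open('w1.pkl','rb'));S,T=camera_info('scene'),camera_info('top')
s=lambda x,y:ray(S,(280+x/6-.5,185+y/6-.5)); t=lambda x,y:ray(T,(175+x/8-.5,130+y/8-.5)); w=lambda x,y:ray(W,(205+x/5-.5,115+y/5-.5))
p=plane(w(313,514),.189);q=plane(w(298,247),.189);print(p,q,(p+q)/2,np.linalg.norm(p-q),np.arctan2(*(p-q)[1::-1]))
a,e=tri([s(311,151),t(217,101),w(313,514)]);b,e2=tri([s(271,68),t(222,287),w(298,247)])
print(a,e,b,e2,(a+b)/2,np.linalg.norm(a-b),np.arctan2(*(a-b)[1::-1]))
E
```

```text
[0.5919 0.2392 0.189 ] [0.5312 0.235  0.189 ] [0.5616 0.2371 0.189 ] 0.060899846007923836 0.067862831916979
[0.591  0.2387 0.1933] [np.float64(0.0003732821338065473), np.float64(0.0008239395226794937), np.float64(0.0005704344083501328)] [0.5318 0.237  0.1851] [np.float64(0.0014885071495669765), np.float64(0.0005324397250242118), np.float64(0.0018696239513369438)] [0.5614 0.2378 0.1892] 0.0597930190000458 0.028033781436619717
```

```bash
python3 -m creep '[{"slide":[9,0,-3],"roll":-2,"grip":0},{"slide":[9,40,-3],"roll":-2,"grip":0},{"slide":[9,80,-3],"roll":-2,"grip":0},{"slide":[9,115,-3],"roll":-2,"grip":0},{"slide":[9,135,-3],"roll":-2,"grip":0},{"slide":[9,147,-3],"roll":-2,"grip":0},{"slide":[9,150,-3],"roll":-2,"grip":0},{"slide":[9,150,-3],"roll":-2,"grip":0},{"slide":[9,150,-3],"roll":-2,"grip":0}]'
python3 - <<'E'
from bench import *
import cv2,pickle
o=robot.get_obs(); print(o['tool_pos'],o['ee_rot'],o['wrist_force'])
cv2.imwrite('pics/w2.png',snapshot('wrist')[:,:,::-1])
E
```

```text
time: 3.28
tool_pos: [0.5629, 0.2377, 0.1567]
ee_rot: [-1.574, -0.001, 1.615]
wrist_force: [-0.1, 0.7, 0.5]
width: 0.0942
[0.56285036 0.23773152 0.156668  ] [-1.57448479e+00 -9.84317050e-04  1.61544360e+00] [-0.09537255  0.68483887  0.46698578]
```

View pics/w2.png

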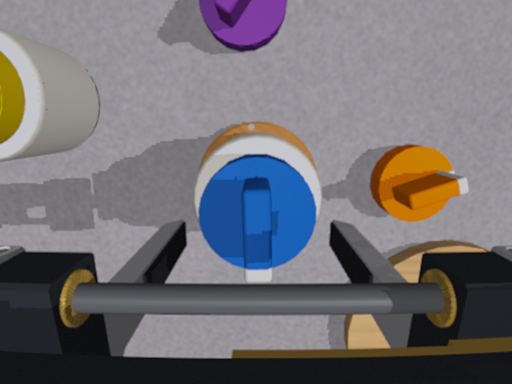

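The bar stands centred between the fingers at about (258,230). Closing now.

```bash
python3 -m creep '[{"slide":[0,0,0],"roll":0,"grip":0.3},{"slide":[0,0,0],"roll":0,"grip":0.6},{"slide":[0,0,0],"roll":0,"grip":0.7},{"slide":[0,0,0],"roll":0,"grip":0.76},{"slide":[0,0,0],"roll":0,"grip":0.8},{"slide":[0,0,0],"roll":0,"grip":0.84},{"slide":[0,0,0],"roll":0,"grip":0.84},{"slide":[0,0,0],"roll":0,"grip":0.84},{"slide":[0,0,0],"roll":0,"grip":0.84},{"slide":[0,0,0],"roll":0,"grip":0.84}]'
```

```text
time: 4.17
tool_pos: [0.5617, 0.2374, 0.1543]
ee_rot: [-1.571, 0.0, 1.616]
wrist_force: [-0.9, 0.0, -0.0]
width: 0.0307
```

```bash
python3 -m creep '[{"slide":[0,0,0],"roll":0,"grip":0.84},{"slide":[0,0,0],"roll":0,"grip":0.84},{"slide":[0,0,0],"roll":0,"grip":0.84},{"slide":[0,0,0],"roll":0,"grip":0.84}]'
```

```text
time: 4.5
tool_pos: [0.5617, 0.2374, 0.1543]
ee_rot: [-1.571, 0.0, 1.616]
wrist_force: [0.0, -0.0, -0.0]
width: 0.0176
```

Gripped at 17.6 mm. The canister's x lies at about −0.60 rad and the lid at about +0.65, so +1.4 needs about 43° anticlockwise.

```bash
python3 -m creep '[{"slide":[0,0,0],"roll":-3,"grip":0.84},{"slide":[0,0,0],"roll":-7,"grip":0.84},{"slide":[0,0,0],"roll":-11,"grip":0.84},{"slide":[0,0,0],"roll":-15,"grip":0.84},{"slide":[0,0,0],"roll":-19,"grip":0.84},{"slide":[0,0,0],"roll":-23,"grip":0.84},{"slide":[0,0,0],"roll":-27,"grip":0.84},{"slide":[0,0,0],"roll":-31,"grip":0.84},{"slide":[0,0,0],"roll":-35,"grip":0.84},{"slide":[0,0,0],"roll":-39,"grip":0.84},{"slide":[0,0,0],"roll":-42,"grip":0.84},{"slide":[0,0,0],"roll":-43,"grip":0.84},{"slide":[0,0,0],"roll":-43,"grip":0.84},{"slide":[0,0,0],"roll":-43,"grip":0.84}]'
python3 - <<'E'
from bench import *
import cv2
cv2.imwrite('pics/s3.png',cv2.resize(snapshot('scene')[185:285,280:370,::-1],(540,600),interpolation=0))
E
```

```text
time: 5.67
tool_pos: [0.5615, 0.2374, 0.1541]
ee_rot: [-1.57, -0.0, 2.365]
wrist_force: [-0.9, -0.2, -1.8]
width: 0.0179
```

View pics/s3.png

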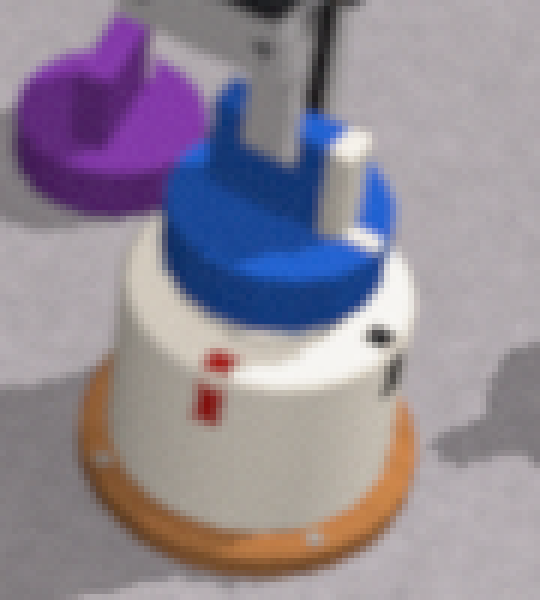

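The lid has turned with its white end (350,180 in the crop) toward the black mark (378,335). The −1.8 N reading shows it hanging in the grip. I'll ease the grip so it drops, then follow it down.

```bash
python3 -m creep '[{"slide":[0,0,0],"roll":0,"grip":0.74},{"slide":[0,0,0],"roll":0,"grip":0.74},{"slide":[0,0,0],"roll":0,"grip":0.74},{"slide":[0,0,0],"roll":0,"grip":0.74},{"slide":[0,0,0],"roll":0,"grip":0.74},{"slide":[0,0,0],"roll":0,"grip":0.74}]'
python3 - <<'E'
from bench import *
import cv2
cv2.imwrite('pics/s4.png',cv2.resize(snapshot('scene')[185:285,280:370,::-1],(540,600),interpolation=0))
E
```

```text
time: 6.22
tool_pos: [0.5618, 0.2374, 0.1545]
ee_rot: [-1.571, 0.0, 2.366]
wrist_force: [-0.2, 0.3, 0.7]
width: 0.0243
```

View pics/s4.png

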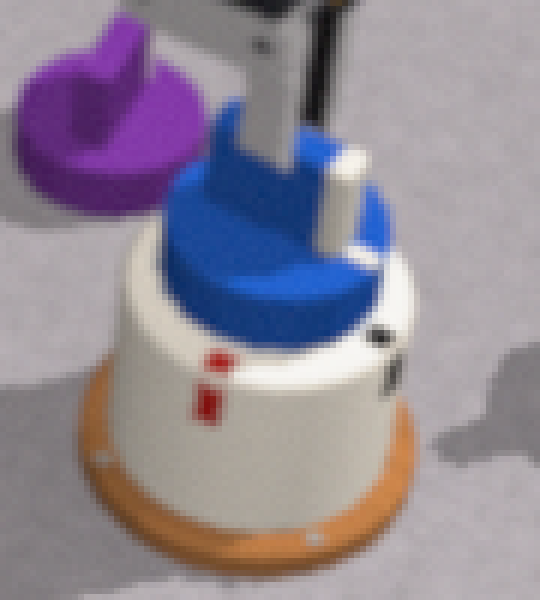

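The lid has dropped: its rim moved 18–20 crop pixels, about 10 mm. I'll lower the tool 12 mm, close to slight play (20 mm) so it can sink freely, and turn clockwise.

```bash
python3 -m creep '[{"slide":[0,5,0],"roll":0,"grip":0.75},{"slide":[0,10,0],"roll":0,"grip":0.77},{"slide":[0,12,0],"roll":0,"grip":0.785},{"slide":[0,12,0],"roll":0,"grip":0.785},{"slide":[0,12,0],"roll":0,"grip":0.785},{"slide":[0,12,0],"roll":4,"grip":0.785},{"slide":[0,12,0],"roll":8,"grip":0.785},{"slide":[0,12,0],"roll":12,"grip":0.785},{"slide":[0,12,0],"roll":16,"grip":0.785},{"slide":[0,12,0],"roll":20,"grip":0.785},{"slide":[0,12,0],"roll":24,"grip":0.785},{"slide":[0,12,0],"roll":28,"grip":0.785},{"slide":[0,12,0],"roll":32,"grip":0.785},{"slide":[0,12,0],"roll":36,"grip":0.785},{"slide":[0,12,0],"roll":40,"grip":0.785},{"slide":[0,12,0],"roll":40,"grip":0.785}]'
python3 - <<'E'
from bench import *
import cv2
print(robot.get_obs()['wrist_torque'])
cv2.imwrite('pics/s5.png',cv2.resize(snapshot('scene')[185:285,280:370,::-1],(540,600),interpolation=0))
E
```

```text
time: 7.6
tool_pos: [0.5617, 0.2374, 0.1424]
ee_rot: [-1.571, 0.0, 1.667]
wrist_force: [0.7, -0.6, -0.1]
width: 0.0201
[ 0.07632135 -0.20317343  0.00701201]
```

View pics/s5.png

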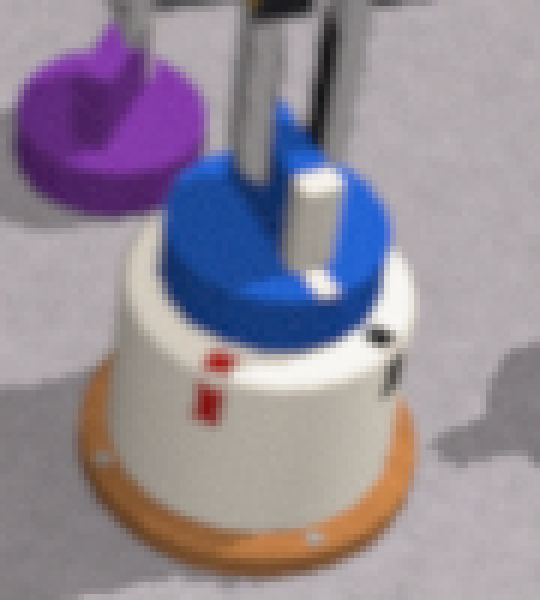

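The lid is turning clockwise and stays low, with its white end at (320,285) in the crop. I'll continue toward the stop.

```bash
python3 -m creep '[{"slide":[0,0,0],"roll":4,"grip":0.785},{"slide":[0,0,0],"roll":8,"grip":0.785},{"slide":[0,0,0],"roll":12,"grip":0.785},{"slide":[0,0,0],"roll":16,"grip":0.785},{"slide":[0,0,0],"roll":20,"grip":0.785},{"slide":[0,0,0],"roll":24,"grip":0.785},{"slide":[0,0,0],"roll":28,"grip":0.785},{"slide":[0,0,0],"roll":32,"grip":0.785},{"slide":[0,0,0],"roll":36,"grip":0.785},{"slide":[0,0,0],"roll":39,"grip":0.785},{"slide":[0,0,0],"roll":42,"grip":0.785},{"slide":[0,0,0],"roll":42,"grip":0.785}]'
python3 - <<'E'
from bench import *
import cv2
print(robot.get_obs()['wrist_torque'])
cv2.imwrite('pics/s6.png',cv2.resize(snapshot('scene')[185:285,280:370,::-1],(540,600),interpolation=0))
E
```

```text
time: 8.65
tool_pos: [0.5617, 0.2374, 0.1424]
ee_rot: [-1.571, 0.0, 0.936]
wrist_force: [0.1, -0.3, 0.6]
width: 0.0201
[-0.01007133 -0.14035054  0.00915354]
```

View pics/s6.png

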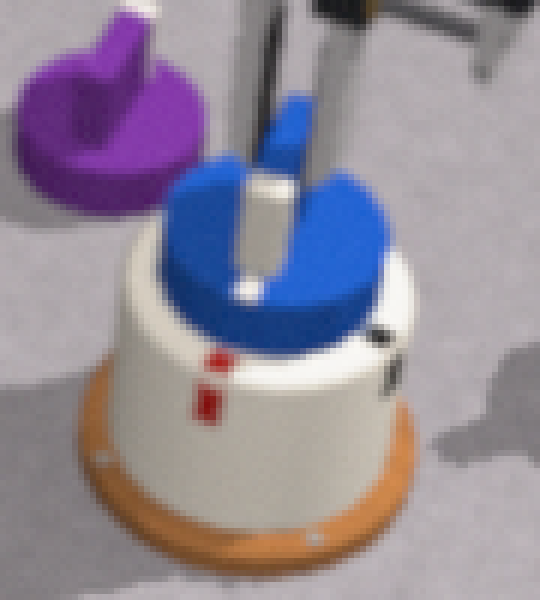

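The white end (248,290) is close to the red mark (220,360) but a little short. I'll continue in small amounts and watch the torque for the stop.

```bash
python3 -m creep '[{"slide":[0,0,0],"roll":2,"grip":0.785},{"slide":[0,0,0],"roll":4,"grip":0.785},{"slide":[0,0,0],"roll":6,"grip":0.785},{"slide":[0,0,0],"roll":7,"grip":0.785},{"slide":[0,0,0],"roll":7,"grip":0.785}]'
python3 - <<'E'
from bench import *
import cv2
o=robot.get_obs();print(o['wrist_torque'],o['joint_positions'],o['joint_torque'][5])
cv2.imwrite('pics/s7.png',cv2.resize(snapshot('scene')[185:285,280:370,::-1],(540,600),interpolation=0))
E
```

```text
time: 9.12
tool_pos: [0.5618, 0.2374, 0.1425]
ee_rot: [-1.571, -0.0, 0.814]
wrist_force: [0.0, -0.6, 0.4]
width: 0.02
[-0.04688192 -0.15541659  0.05396585] [ 3.06962570e-01  2.31313676e-01  1.28914830e+00 -1.98306287e-04
  1.62088768e+00 -5.07228306e-01] 0.17857397440820932
```

View pics/s7.png

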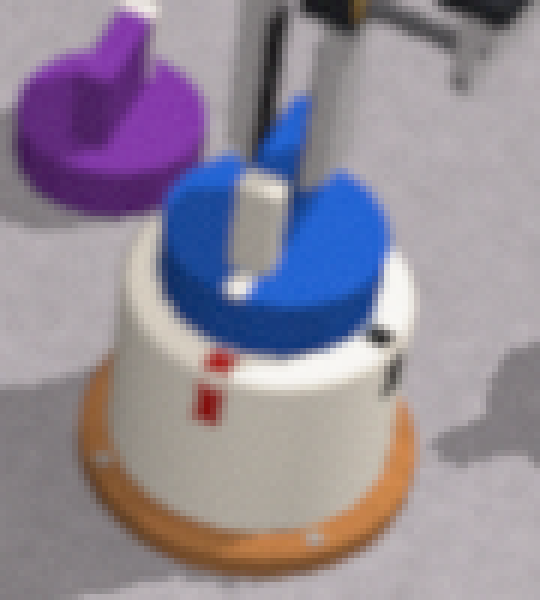

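```bash
python3 -m creep '[{"slide":[0,0,0],"roll":2,"grip":0.785},{"slide":[0,0,0],"roll":4,"grip":0.785},{"slide":[0,0,0],"roll":5,"grip":0.785},{"slide":[0,0,0],"roll":5,"grip":0.785}]'
python3 - <<'E'
from bench import *
import cv2
o=robot.get_obs();print(o['wrist_torque'],o['joint_torque'][5])
cv2.imwrite('pics/s8.png',cv2.resize(snapshot('scene')[185:285,280:370,::-1],(540,600),interpolation=0))
E
```

```text
time: 9.5
tool_pos: [0.5619, 0.2373, 0.1425]
ee_rot: [-1.571, -0.0, 0.727]
wrist_force: [0.7, -0.3, -0.2]
width: 0.0206
[-0.13453484 -0.15927965  0.47349208] 0.6578482501208782
```

View pics/s8.png

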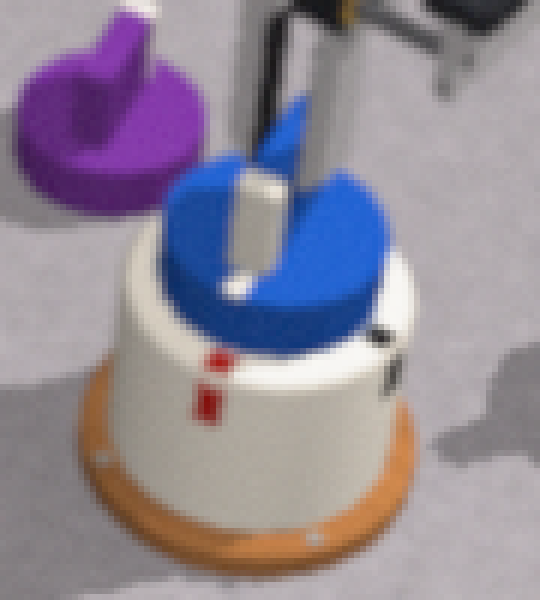

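The torque rose to 0.47 N m and the lid no longer moves, so it is at the stop. I'll back off a few degrees within the play, open and rise.

```bash
python3 -m creep '[{"slide":[0,0,0],"roll":-3,"grip":0.785},{"slide":[0,0,0],"roll":-5,"grip":0.75},{"slide":[0,0,0],"roll":-6,"grip":0.6},{"slide":[0,0,0],"roll":-6,"grip":0.4},{"slide":[0,0,0],"roll":-6,"grip":0.3},{"slide":[0,0,0],"roll":-6,"grip":0.3},{"slide":[0,0,0],"roll":-6,"grip":0.3},{"slide":[0,0,0],"roll":-6,"grip":0.3},{"slide":[0,-30,0],"roll":-6,"grip":0.3},{"slide":[0,-65,0],"roll":-6,"grip":0.3},{"slide":[0,-100,0],"roll":-6,"grip":0.3},{"slide":[0,-140,0],"roll":-6,"grip":0.3},{"slide":[0,-180,0],"roll":-6,"grip":0.3},{"slide":[0,-180,0],"roll":-6,"grip":0.3},{"slide":[0,-180,0],"roll":-6,"grip":0.3}]'
python3 - <<'E'
from bench import *
import cv2,pickle
import numpy as np
pickle.dump(camera_info('wrist'),open('w9.pkl','wb'))
w=snapshot('wrist')[:,:,::-1]; s=snapshot('scene')[:,:,::-1]; cv2.imwrite('pics/w9.png',w); cv2.imwrite('pics/sc9.png',s)
cv2.imwrite('pics/s9.png',cv2.resize(s[185:285,280:370],(540,600),interpolation=0))
print(robot.get_obs()['wrist_force'])
E
```

```text
time: 10.8
tool_pos: [0.5628, 0.2378, 0.3266]
ee_rot: [-1.575, -0.007, 0.83]
wrist_force: [0.0, -0.3, -0.5]
width: 0.066
[-0.45103341  0.75567675 -1.69739586]
```

View pics/w9.png

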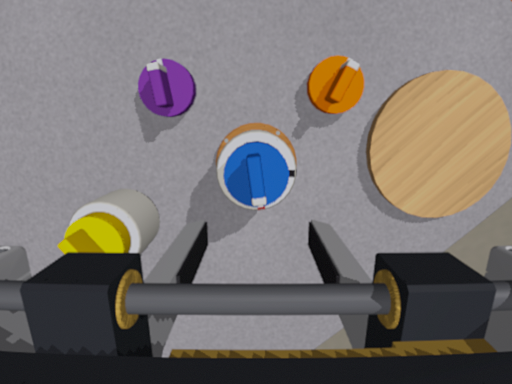

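View pics/s9.png

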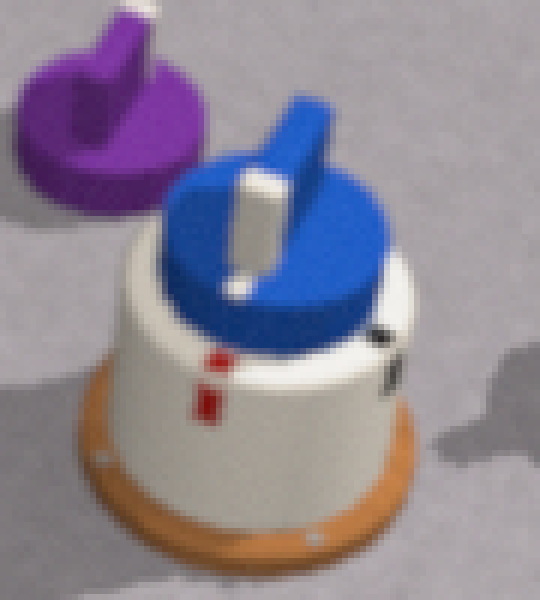

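The gripper is clear of the lid. In the wrist picture the white end (261,203) sits beside the red mark (262,208), and the black mark is at (292,173). Final numeric check.

```bash
python3 - <<'E'
import cv2
im=cv2.imread('pics/w9.png');cv2.imwrite('pics/w9z.png',cv2.resize(im[120:220,206:306],(600,600),interpolation=0))
E
```

```text
(no output)
```

View pics/w9z.png

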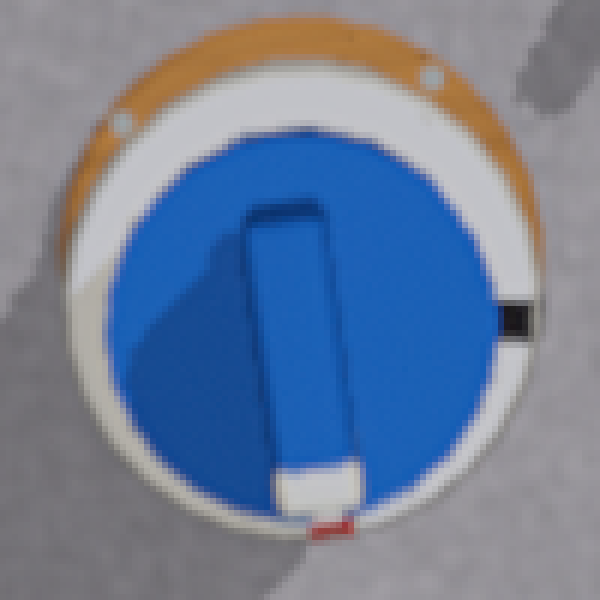

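```bash
python3 - <<'E'
from h import *
import pickle
np.set_printoptions(precision=4,suppress=True)
W=pickle.load(open('w9.pkl','rb'));S=camera_info('scene')
w=lambda x,y:ray(W,(206+x/6-.5,120+y/6-.5)); s=lambda x,y:ray(S,(280+x/6-.5,185+y/6-.5))
a=plane(w(317,512),.175);b=plane(w(288,220),.175); c=(a+b)/2
r=plane(w(331,530),.1);k=plane(w(516,320),.1)
an=lambda v:np.arctan2(v[1],v[0])
print(c,np.linalg.norm(a-b),'bar',an(a-b),'red',an(r-c),'black-80',an(k-c)-1.396)
p,e=tri([w(317,512),s(264,173)]);q,e2=tri([w(288,220),s(312,101)]);print(p,e,q,e2,(p+q)/2)
# lid rim drop vs start in scene: front-bottom rim
for n,row in (('start',328),('dropped',346),('home',354)): print(n,row)
# bystanders moved?
A=cv2.imread('pics/scene0.png');B=cv2.imread('pics/sc9.png'); print(cv2.absdiff(A,B)[170:275,95:250].mean())
E
```

```text
[0.5616 0.2375 0.175 ] 0.06118911119669478 bar -0.6457352605682537 red -0.6143695525156583 black-80 -0.6130972683957123
[0.5857 0.2217 0.1799] [np.float64(0.0018966750414698495), np.float64(0.0018966750414699178)] [0.5374 0.2554 0.1708] [np.float64(0.00013910974319566609), np.float64(0.00013910974319557068)] [0.5616 0.2386 0.1754]
start 328
dropped 346
home 354
12.951602662570405
```

View pics/sc9.png

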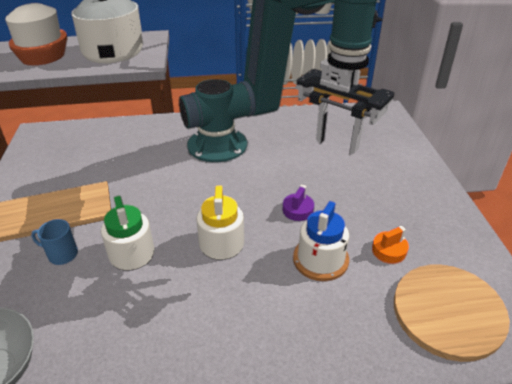

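The yellow (221,225) and green (128,235) canisters are where they started, and the image difference there is the arm's shadow. The gripper is clear, so I'm handing in.

```bash
python3 -c "
from bench import ticket; print(ticket.close_job())"
```

```text
the job is handed in; nothing more can be done
None
```

The blue lid is screwed fully home with the white end of its bar at the red mark, and I've handed the job in at about 11 s on the robot clock.

**What I did:** I gripped the bar and turned the lid about 43° anticlockwise, until its white end pointed at the black mark. Easing the grip let it drop about 10 mm onto the thread. I followed it down and turned it clockwise with slight play until it reached the stop, where the torque rose to 0.47 N m and the lid stopped moving. Then I backed off a few degrees, opened the gripper and rose clear.

**Last checks:**
- **Height:** the top of the bar measured 0.175 m, which matches the home height of 153 + 22 mm.
- **Angle:** the bar lies at −0.646 rad and the red mark at −0.614 rad. The 0.03 rad between them is about what the picture can resolve.
- **Disagreement:** the two ends of the bar came out 9 mm apart in height when measured from two views, which I put down to calibration and pixel error. The same thing showed at the start, so I relied on the mean.
- **Bystanders:** the yellow and green canisters look unmoved by eye in the last scene picture. The image difference there was not zero (mean about 13), which I put down to the arm's shadow. I did not measure their positions separately.

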